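# Set the stock tags on the model-car rack

## Robot

A 7-joint arm with a two-finger parallel gripper is mounted at the origin on the work surface. World frame = base frame: x ahead of the robot, y to its left, z up, the work surface at z = 0. Lengths are in m, angles in rad, forces in N, time in s.
With the tool pointing down it reaches from about 0.4 to 0.85 m from the base axis. Payload 10.4 kg.
Tool frame: the origin (TCP) lies between the finger pads; the fingertips stand ahead of it and the grasp point (between the pads) lies 3 mm ahead of it (r.tips_ahead is the z of the fingertips in the tool frame, in m); z points along the fingers, y is the line along which they close (so a half turn about z gives the same grasp; the last joint's range is limited). The gripper opens to 87 mm and grips with 3 to 60 N. Pads are 19 mm wide; open, the fingers measure 117 mm over their backs; the gripper's body (75 mm by 190 mm) begins 51 mm behind the grasp point.
Start: joints at [1.203, 0.332, -0.065, 1.46, 0.022, 1.35, -0.088], TCP at [0.211, -0.588, 0.245] pointing down, gripper open.
Joint ranges: [-2.6, 2.6], [-0.5, 2.12], [-1.47, 1.34], [0.16, 2.42], [-1.27, 4.41], [0.06, 2.06], [-2.6, 2.6]. Speed limits (rad/s): [2.22, 2.22, 2.79, 2.79, 3.14, 3.14, 3.14].

## Interface

Orientations are given as a unit quaternion [x, y, z, w].
In Python, from bench import telemetry, camera, get_calibration, r gives the robot as it stands.
- The arm moves only by the tool drive_tool, never from a script. Its argument "series" is one flat list of numbers, 7 for each row, row after row: the turn, a rotation vector about the tool's x, y, z in units of 5 degrees (1.0 is 5 degrees), then the shift along the tool's x, y, z in units of 40 mm (1.0 is 40 mm), then the opening, from -1 (shut) to 1 (fully open). A call has 1 to 10 rows; each row is the pose to reach, as a shift and turn from the pose commanded when the call began, along the tool's axes at that moment; what a row does not reach only later rows make up. A row lasts 1/12 s, in which the tool goes at most 41.7 mm and 7.16 degrees, less where a joint would pass 70% of its speed; a pose out of reach is approached as far as the arm can. A call with a gripper value outside its range is refused whole. The fingers move at their own pace and stop on an object; "grip_force" is the grip in N (left out, the last holds). Time passes only in rows, so rows that repeat a pose let the fingers close. It gives the time, the measured TCP pose, the force, the opening and the grip force at its end, in the units of the state.
- telemetry.read_state(): the state, without advancing time (a new reading comes with each control period).
- camera(name): name is "side" or "top" or "wrist"; returns the picture (480x640x3 uint8, red, green, blue); there is no depth.
- get_calibration(name): a dict with "fovy" (degrees; the focal length in pixels is half the picture's height over the tangent of half this angle, whatever the lens; pixels are square), "cx", "cy" (the principal point, pixels), "dist" ([k1, k2, p1, p2, k3] as OpenCV has them; the pictures are not rectified), "xyz" and "rotation" of the camera in the world. Camera axes: x right, y up, looking along -z (the intrinsics and any distortion apply to the point x, -y, -z); pixel columns grow to the right and rows downward; lengths in m; the calibration is good to about 2 mm. A picture is of the moment at which its call begins: read the wrist's pose just before it. get_calibration takes no time and is no camera call; for the wrist camera it gives the pose at the moment of the call.
- r.close_job(): hands the job in; it is judged then, once.
The state is a dict: "time": time; "joint_positions": joint angles; "joint_vel": joint speeds; "joint_torque": joint torques, N m; "ee_pos": TCP position; "eef_rot": TCP orientation; "ft_force": force on the tool from outside, world axes, zero at the start; "torque": the same for the moment, N m; "width": finger opening in m; "grip_force": force on a finger pad.
Only numpy, scipy, OpenCV 4.12 (cv2) and the standard library are available. Lean on these libraries where they do the work, as an engineer would, in place of code of your own. Each camera call takes 0.05 s, during which the arm holds its last target. There are 200 camera calls.

## Task

Set the flip tags on the model-car rack so that only the full trays, those with a car in both slots, show green, and the trays with any empty slot show red: with a fingertip push each wrong tag over until it rests on its other side. A tag shows the colour of its upward face. Leave the tags that are already right as they are, do not grasp anything, and do not move the cars or the other things on the desk.

Things in the scene. Friction and masses are not known exactly. Their poses are not given: they have to be found in the camera images.
- bay_1: A full tray (two cars). Fixed bay, one of 4 at 130 mm pitch along y (same yaw, order varies) on a 210 x 550 x 12 mm board: plate 180 x 100 x 6 mm, flip tag on its -x half, white two-slot tray (95 x 86 mm, top 26 mm above origin, slot centres x +38, y +-21 mm) on its +x half. Origin: centre of the plate's underside, 12 mm above the desk.
- hinge_1 (a point): Middle of the hinge pin of bay_1's tag: at x -53, y 0, z +50 mm of the bay, 62 mm above the desk. The pin runs along the bay's x between two 14 mm thick posts (32 mm either side in x, 54 mm high above the bay's origin).
- edge_1 (a point): Middle of the free (upper) edge of bay_1's tag, 50 mm from the hinge pin. The tag is a stiff plastic leaf 55 mm long (bay x), 4 mm thick, 16 g; one side green, the other red.
- tag_1 (a joint): Lean of bay_1's tag, rad: 0 upright, +0.75 resting over to the bay's +y (robot's left), GREEN face up; -0.75 resting over to -y, RED face up. At rest its free edge is 99 mm above the desk, 34 mm aside of the hinge. Hinge nearly free (under 0.5 N at the edge): push the edge sideways and up from the side it leans to; past upright it falls by itself to the other stop.
- bay_2: A full tray (two cars). Fixed bay, one of 4 at 130 mm pitch along y (same yaw, order varies) on a 210 x 550 x 12 mm board: plate 180 x 100 x 6 mm, flip tag on its -x half, white two-slot tray (95 x 86 mm, top 26 mm above origin, slot centres x +38, y +-21 mm) on its +x half. Origin: centre of the plate's underside, 12 mm above the desk.
- hinge_2 (a point): Middle of the hinge pin of bay_2's tag: at x -53, y 0, z +50 mm of the bay, 62 mm above the desk. The pin runs along the bay's x between two 14 mm thick posts (32 mm either side in x, 54 mm high above the bay's origin).
- edge_2 (a point): Middle of the free (upper) edge of bay_2's tag, 50 mm from the hinge pin. The tag is a stiff plastic leaf 55 mm long (bay x), 4 mm thick, 16 g; one side green, the other red.
- tag_2 (a joint): Lean of bay_2's tag, rad: 0 upright, +0.75 resting over to the bay's +y (robot's left), GREEN face up; -0.75 resting over to -y, RED face up. At rest its free edge is 99 mm above the desk, 34 mm aside of the hinge. Hinge nearly free (under 0.5 N at the edge): push the edge sideways and up from the side it leans to; past upright it falls by itself to the other stop.
- bay_3: A half-full tray (one car, the other slot empty). Fixed bay, one of 4 at 130 mm pitch along y (same yaw, order varies) on a 210 x 550 x 12 mm board: plate 180 x 100 x 6 mm, flip tag on its -x half, white two-slot tray (95 x 86 mm, top 26 mm above origin, slot centres x +38, y +-21 mm) on its +x half. Origin: centre of the plate's underside, 12 mm above the desk.
- hinge_3 (a point): Middle of the hinge pin of bay_3's tag: at x -53, y 0, z +50 mm of the bay, 62 mm above the desk. The pin runs along the bay's x between two 14 mm thick posts (32 mm either side in x, 54 mm high above the bay's origin).
- edge_3 (a point): Middle of the free (upper) edge of bay_3's tag, 50 mm from the hinge pin. The tag is a stiff plastic leaf 55 mm long (bay x), 4 mm thick, 16 g; one side green, the other red.
- tag_3 (a joint): Lean of bay_3's tag, rad: 0 upright, +0.75 resting over to the bay's +y (robot's left), GREEN face up; -0.75 resting over to -y, RED face up. At rest its free edge is 99 mm above the desk, 34 mm aside of the hinge. Hinge nearly free (under 0.5 N at the edge): push the edge sideways and up from the side it leans to; past upright it falls by itself to the other stop.
- bay_4: An empty tray (no car). Fixed bay, one of 4 at 130 mm pitch along y (same yaw, order varies) on a 210 x 550 x 12 mm board: plate 180 x 100 x 6 mm, flip tag on its -x half, white two-slot tray (95 x 86 mm, top 26 mm above origin, slot centres x +38, y +-21 mm) on its +x half. Origin: centre of the plate's underside, 12 mm above the desk.
- hinge_4 (a point): Middle of the hinge pin of bay_4's tag: at x -53, y 0, z +50 mm of the bay, 62 mm above the desk. The pin runs along the bay's x between two 14 mm thick posts (32 mm either side in x, 54 mm high above the bay's origin).
- edge_4 (a point): Middle of the free (upper) edge of bay_4's tag, 50 mm from the hinge pin. The tag is a stiff plastic leaf 55 mm long (bay x), 4 mm thick, 16 g; one side green, the other red.
- tag_4 (a joint): Lean of bay_4's tag, rad: 0 upright, +0.75 resting over to the bay's +y (robot's left), GREEN face up; -0.75 resting over to -y, RED face up. At rest its free edge is 99 mm above the desk, 34 mm aside of the hinge. Hinge nearly free (under 0.5 N at the edge): push the edge sideways and up from the side it leans to; past upright it falls by itself to the other stop.
- car_1_mid (a point): Centre of a loose dark blue toy car, 70 x 30 x 23 mm, 50 g, standing in a slot of bay_1's tray. Not to be disturbed.
- car_2_mid (a point): Centre of a loose orange toy car, 70 x 30 x 23 mm, 50 g, standing in a slot of bay_1's tray. Not to be disturbed.
- car_3_mid (a point): Centre of a loose white toy car, 70 x 30 x 23 mm, 50 g, standing in a slot of bay_2's tray. Not to be disturbed.
- car_4_mid (a point): Centre of a loose yellow toy car, 70 x 30 x 23 mm, 50 g, standing in a slot of bay_2's tray. Not to be disturbed.
- car_5_mid (a point): Centre of a loose dark blue toy car, 70 x 30 x 23 mm, 50 g, standing in a slot of bay_3's tray. Not to be disturbed.
- mug_mid (a point): Centre of a loose white mug, 82 mm across, 92 mm high, on the robot's right. Not to be disturbed.
- mouse_mid (a point): Centre of a loose black computer mouse, 105 x 60 x 33 mm, near the robot on its right. Not to be disturbed.
- carton_mid (a point): Centre of a loose red boxed model with a yellow toy car showing on top, 150 x 75 mm, about 85 mm high, on the robot's left. Not to be disturbed.

How it is judged:
By the outcome, as a careful person would: the job done as asked, in the order asked, and still so for the second after the job is handed in, with the robot touching nothing.
It also fails if it takes over 42 s, if anything falls off the work surface, if the arm or the gripper's body presses on something with over 40 N, if the wrist force passes 120 N, or if a joint passes its speed limit or range.

## Working session

There is one attempt and no reset: what is moved stays moved. The work goes in short steps, Python scripts to look and compute and a tool call to move; the robot and the scene stay as the last step left them, time stands still between calls to the robot, and variables do not carry over. Pictures are saved under pics/ and viewed, at most 10 in all, crops included, and the job is handed in when it is done.

Besides the shell and the picture viewer there is one more tool, called after "Call:" by a JSON object that holds its "op" and its "data", one argument or row to a line. drive_tool: Moves the arm, as the interface text tells. Its arguments: {"type":"object","properties":{"series":{"type":"array"},"grip_force":{"type":"number"}},"required":["series"]}

```bash
mkdir -p pics; python3 - <<'E'
from bench import telemetry, camera, get_calibration, r
import cv2, numpy as np
for n in ("top","side"):
    im=camera(n); cv2.imwrite(f"pics/{n}0.png",im[:,:,::-1])
    c=get_calibration(n); print(n,{k:np.round(v,4).tolist() for k,v in c.items()})
s=telemetry.read_state(); print(s["time"],s["ee_pos"],s["eef_rot"],s["width"],r.tips_ahead)
E
```

```text
top {'fovy': 49.082, 'cx': 326.5102, 'cy': 238.9321, 'dist': [0.0012, 0.0, 0.0, 0.0, 0.0], 'xyz': [0.3437, -0.0044, 1.3741], 'rotation': [-0.0462, 0.0347, 0.7132, -0.6986]}
side {'fovy': 46.1708, 'cx': 328.1926, 'cy': 247.4873, 'dist': [0.0481, 0.0, 0.0, 0.0, 0.0], 'xyz': [-0.4059, -0.7955, 1.149], 'rotation': [0.3744, -0.1639, -0.3757, 0.8317]}
0.1 [ 0.21113776 -0.5879353   0.24386946] [ 9.85175003e-01  1.71551280e-01 -1.35529961e-04 -5.94144198e-04] 0.08690868247505505 0.022
```

View pics/top0.png

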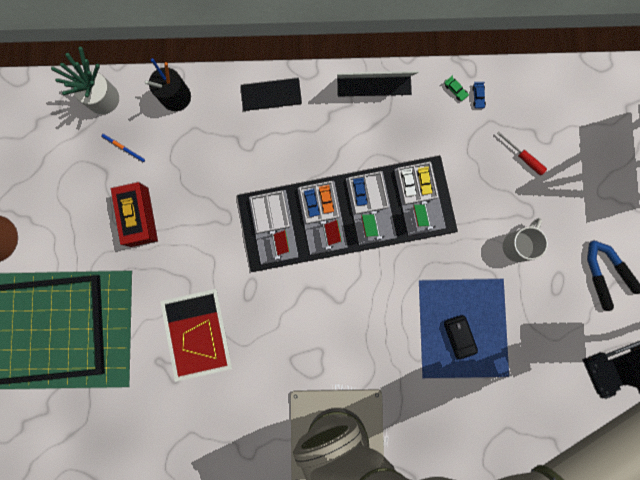

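View pics/side0.png

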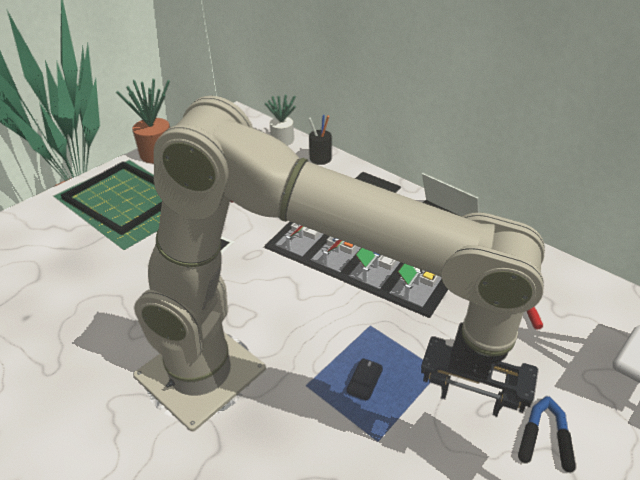

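The tags from left (+y) to right are: empty tray red, which is right; blue and orange cars with a red tag at (331,235), wrong; half-full with a green tag at (372,226), wrong; white and yellow cars with a green tag, right. The two wrong tags lean toward each other, so I can lower a closed fist between them and push each one outward. Next I'll locate the board.

```bash
cat > h.py <<'E'
from bench import telemetry, camera, get_calibration, r
import cv2, numpy as np
from scipy.spatial.transform import Rotation as R
def cast(name,px,z):
    c=get_calibration(name); f=240/np.tan(np.radians(c["fovy"]/2))
    K=np.array([[f,0,c["cx"]],[0,f,c["cy"]],[0,0,1]])
    u=cv2.undistortPoints(np.float64(px).reshape(-1,1,2),K,np.float64(c["dist"]))[:,0]
    rot=np.array(c["rotation"]); M=R.from_quat(rot) if rot.size==4 else R.from_matrix(rot)
    d=M.apply(np.c_[u[:,0],-u[:,1],-np.ones(len(u))]); o=np.array(c["xyz"])
    return o+d*((z-o[2])/d[:,2])[:,None]
def delta(target,yaw):
    """turn (5deg) and shift (40mm) in tool axes to tool-down pose with tool x at yaw"""
    s=telemetry.read_state(); C=R.from_quat(s["eef_rot"])
    T=R.from_euler("z",yaw)*R.from_euler("x",np.pi)
    return np.r_[np.degrees((C.inv()*T).as_rotvec())/5, C.inv().apply(np.array(target)-s["ee_pos"])/.04]
E
python3 - <<'E'
from h import *
im=cv2.imread("pics/top0.png"); hsv=cv2.cvtColor(im,cv2.COLOR_BGR2HSV)
roi=np.zeros(im.shape[:2],np.uint8); roi[145:282,228:468]=255
dark=cv2.bitwise_and(cv2.inRange(hsv,(0,0,0),(180,255,60)),roi)
cs,_=cv2.findContours(dark,cv2.RETR_EXTERNAL,cv2.CHAIN_APPROX_NONE)
c=max(cs,key=cv2.contourArea)
w=cast("top",c[:,0],.012)
rect=cv2.minAreaRect((w[:,:2]*1000).astype(np.float32)); box=cv2.boxPoints(rect)
print(rect,box.round())
ctr=np.array(rect[0])
e=[box[1]-box[0],box[2]-box[1]]; s=min(e,key=np.linalg.norm); s=s*np.sign(s[0]); yaw=np.arctan2(s[1],s[0])
print("yaw",np.degrees(yaw))
ex=np.array([np.cos(yaw),np.sin(yaw)]); ey=np.array([-ex[1],ex[0]])
for k in (1.5,.5,-.5,-1.5): print("hinge",(ctr-53*ex+130*k*ey).round(1))
for nm,m in (("g",cv2.inRange(hsv,(45,80,60),(80,255,255))),("r",cv2.inRange(hsv,(0,120,60),(8,255,255))|cv2.inRange(hsv,(172,120,60),(180,255,255)))):
    cc,_=cv2.findContours(m&roi,cv2.RETR_EXTERNAL,cv2.CHAIN_APPROX_NONE)
    for q in cc:
        if cv2.contourArea(q)>60:
            M=cv2.moments(q); p=cast("top",[M["m10"]/M["m00"],M["m01"]/M["m00"]],.08)[0,:2]*1000
            d=p-ctr; print(nm,p.round(1),"board xy",(d@ex).round(1),(d@ey).round(1))
t=(ctr-53*ex)/1000
print(t,delta([*t,.245],yaw).round(2),delta([*t,.1],yaw).round(2))
E
```

```text
((567.5750122070312, -36.342681884765625), (207.46412658691406, 547.4144897460938), 9.91170597076416) [[ 418.  215.]
 [ 513. -324.]
 [ 717. -288.]
 [ 623.  251.]]
yaw 9.911706
hinge [481.8 146.6]
hinge [504.2  18.6]
hinge [ 526.6 -109.5]
hinge [ 548.9 -237.6]
g [525.3 -92.9] board xy -51.3 -48.5
g [ 547.9 -221.3] board xy -51.2 -178.8
r [486.7 128.8] board xy -51.2 176.6
r [5.091e+02 4.000e-01] board xy -51.3 46.3
[ 0.51536608 -0.04546559] [-1.000e-02  0.000e+00  1.970e+00  1.174e+01 -1.019e+01 -2.000e-02] [-1.000e-02  0.000e+00  1.970e+00  1.174e+01 -1.019e+01  3.610e+00]
```

Call:
{"op": "drive_tool", "data": {
  "series": [0,0,0.4,1.17,-1.02,0,-1,0,0,0.8,1.9,-1.65,0,-1,0,0,1,2.6,-2.25,0,-1,0,0,1.2,3.3,-2.85,0,-1,0,0,1.4,4.0,-3.5,0,-1,0,0,1.6,4.7,-4.1,0,-1,0,0,1.8,5.4,-4.7,0,-1,0,0,1.97,6.1,-5.3,0,-1,0,0,1.97,6.8,-5.9,0,-1,0,0,1.97,7.2,-6.25,0,-1],
  "grip_force": 5
}}

```text
time: 0.93
ee_pos: [0.3995, -0.2516, 0.2446]
eef_rot: [0.996, 0.088, 0.0, -0.0]
ft_force: [0.2, -1.2, 0.7]
width: 0.0284
grip_force: 0.0
```

```bash
python3 - <<'E'
from h import *
s=telemetry.read_state(); print(s["time"],s["ee_pos"],s["width"],delta([.5154,-.0455,.245],np.radians(9.91)).round(2))
E
```

```text
0.9333 [ 0.39948248 -0.25161185  0.24455864] 0.028394687902667547 [-0.   -0.    0.04  3.76 -4.56 -0.01]
```

Call:
{"op": "drive_tool", "data": {
  "series": [0,0,0,0.5,-0.6,0,-1,0,0,0,1.0,-1.2,0,-1,0,0,0,1.5,-1.8,0,-1,0,0,0,2.0,-2.4,0,-1,0,0,0,2.5,-3.0,0,-1,0,0,0,3.0,-3.6,0,-1,0,0,0,3.4,-4.2,0,-1,0,0,0,3.5,-4.3,0,-1,0,0,0,3.5,-4.3,0,-1,0,0,0,3.5,-4.3,0,-1]
}}

```text
time: 1.77
ee_pos: [0.5058, -0.0626, 0.2442]
eef_rot: [0.996, 0.086, -0.0, 0.0]
ft_force: [-0.9, 0.2, -0.8]
width: 0.0006
grip_force: 0.0
```

```bash
python3 - <<'E'
from h import *
s=telemetry.read_state(); print(s["time"],s["ee_pos"],s["width"],delta([.5154,-.0455,.103],np.radians(9.91)).round(2))
cv2.imwrite("pics/w1.png",camera("wrist")[:,:,::-1])
E
```

```text
1.7667 [ 0.50581071 -0.06261686  0.24417419] 0.0005765922029028625 [ 0.    0.01  0.    0.31 -0.38  3.53]
```

View pics/w1.png

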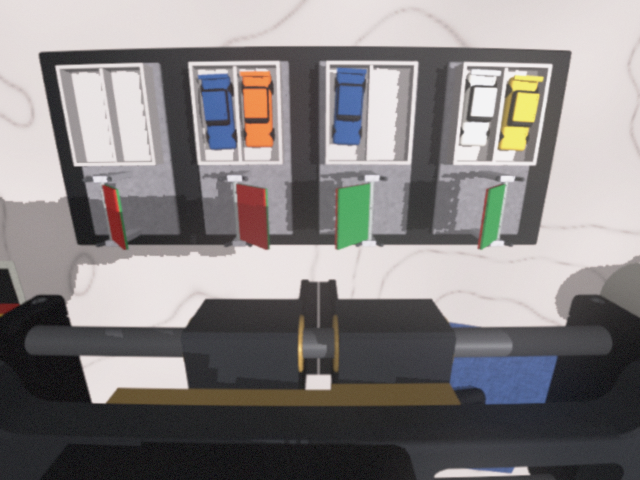

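The wrist view confirms the states: the wrong tags lean toward each other, with free edges at columns of about 268 (red) and 337 (green). The shut fingers sit near column 318. I'll shift to the centre and lower between them.

Call:
{"op": "drive_tool", "data": {
  "series": [0,0,0,0.3,-0.38,0,-1,0,0,0,0.3,-0.38,0.3,-1,0,0,0,0.3,-0.38,0.8,-1,0,0,0,0.3,-0.38,1.3,-1,0,0,0,0.3,-0.38,1.8,-1,0,0,0,0.3,-0.38,2.3,-1,0,0,0,0.3,-0.38,2.8,-1,0,0,0,0.3,-0.38,3.2,-1,0,0,0,0.3,-0.38,3.5,-1,0,0,0,0.3,-0.38,3.5,-1]
}}

```text
time: 2.65
ee_pos: [0.5134, -0.0462, 0.1019]
eef_rot: [0.996, 0.086, -0.002, -0.0]
ft_force: [-0.6, 0.1, -0.3]
width: 0.0005
grip_force: 0.0
```

```bash
python3 - <<'E'
from h import *
print(delta([.5154,-.0455,.103],np.radians(9.91)).round(2))
cv2.imwrite("pics/w2.png",camera("wrist")[:,:,::-1])
E
```

```text
[-0.01  0.05 -0.02  0.05 -0.01 -0.03]
```

View pics/w2.png

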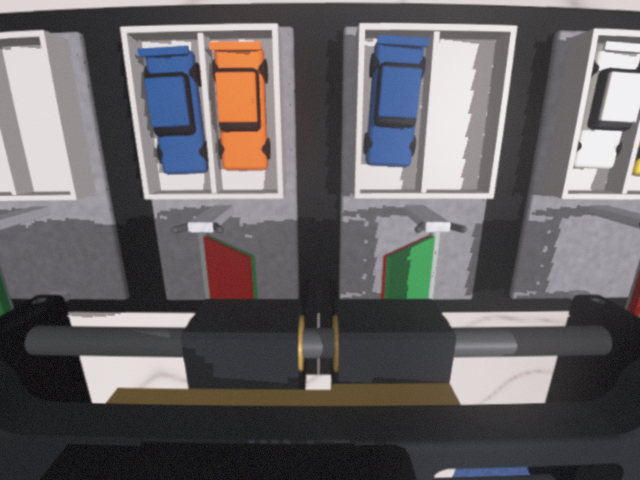

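Fingers are centred between the tags and clear of both: red tag edge at column 255, green at 383. I'll push bay_1's tag toward +y.

Call:
{"op": "drive_tool", "data": {
  "series": [0,0,0,0,-0.25,0,-1,0,0,0,0,-0.45,0,-1,0,0,0,0,-0.65,0,-1,0,0,0,0,-0.85,0,-1,0,0,0,0,-1.05,0,-1,0,0,0,0,-1.25,0,-1,0,0,0,0,-1.4,0,-1,0,0,0,0,-1.5,0,-1,0,0,0,0,-1.5,0,-1,0,0,0,0,-1.5,0,-1]
}}

```text
time: 3.53
ee_pos: [0.505, 0.014, 0.1045]
eef_rot: [0.996, 0.086, -0.0, 0.0]
ft_force: [-0.1, -0.3, 0.1]
width: 0.0004
grip_force: 0.0
```

Call:
{"op": "drive_tool", "data": {
  "series": [0,0,0,0,0.4,0,-1,0,0,0,0,0.8,0,-1,0,0,0,0,1.2,0,-1,0,0,0,0,1.5,0,-1,0,0,0,0,1.5,0,-1,0,0,0,0,1.5,0,-1]
}}

```text
time: 4.03
ee_pos: [0.5153, -0.0454, 0.1044]
eef_rot: [0.996, 0.086, -0.0, -0.0]
ft_force: [-0.6, 0.5, -0.1]
width: 0.0003
grip_force: 0.0
```

```bash
python3 - <<'E'
from h import *
print(delta([.5154,-.0455,.103],np.radians(9.91)).round(2))
cv2.imwrite("pics/w3.png",camera("wrist")[:,:,::-1])
E
```

```text
[-0.    0.   -0.02  0.    0.    0.04]
```

View pics/w3.png

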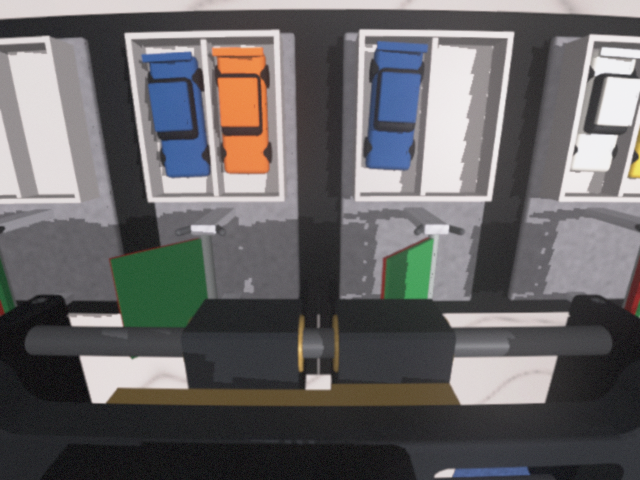

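Bay_1's tag now shows green and leans left (columns 110–205). Next I'll push bay_3's tag toward -y, come back and lift.

Call:
{"op": "drive_tool", "data": {
  "series": [0,0,0,0,0.25,0,-1,0,0,0,0,0.45,0,-1,0,0,0,0,0.65,0,-1,0,0,0,0,0.85,0,-1,0,0,0,0,1.05,0,-1,0,0,0,0,1.25,0,-1,0,0,0,0,1.4,0,-1,0,0,0,0,1.5,0,-1,0,0,0,0,1.5,0,-1,0,0,0,0,1.5,0,-1]
}}

```text
time: 4.92
ee_pos: [0.5257, -0.1041, 0.1045]
eef_rot: [0.996, 0.086, -0.0, -0.0]
ft_force: [0.0, -0.0, 0.6]
width: 0.0003
grip_force: 0.0
```

Call:
{"op": "drive_tool", "data": {
  "series": [0,0,0,0,-0.4,0,-1,0,0,0,0,-0.8,0,-1,0,0,0,0,-1.2,0,-1,0,0,0,0,-1.5,0,-1,0,0,0,0,-1.5,-0.5,-1,0,0,0,0,-1.5,-1.2,-1,0,0,0,0,-1.5,-2.0,-1,0,0,0,0,-1.5,-2.8,-1,0,0,0,0,-1.5,-3.5,-1,0,0,0,0,-1.5,-3.5,-1]
}}

```text
time: 5.75
ee_pos: [0.5177, -0.0444, 0.2504]
eef_rot: [0.996, 0.087, 0.004, 0.001]
ft_force: [1.0, 0.0, 0.8]
width: 0.0008
grip_force: 0.0
```

Call:
{"op": "drive_tool", "data": {
  "series": [0,0,0,-0.5,0,0,-1,0,0,0,-1,0,0,-1,0,0,0,-1.5,0,0,-1,0,0,0,-1.5,0,0,-1,0,0,0,-1.5,0,0,-1,0,0,0,-1.5,0,0,-1]
}}

```text
time: 6.25
ee_pos: [0.4567, -0.0551, 0.2447]
eef_rot: [0.996, 0.087, 0.0, 0.0]
ft_force: [-0.2, -0.7, -0.3]
width: 0.0004
grip_force: 0.0
```

```bash
python3 - <<'E'
from h import *
print(telemetry.read_state()["time"])
cv2.imwrite("pics/w4.png",camera("wrist")[:,:,::-1])
E
```

```text
6.25
```

View pics/w4.png

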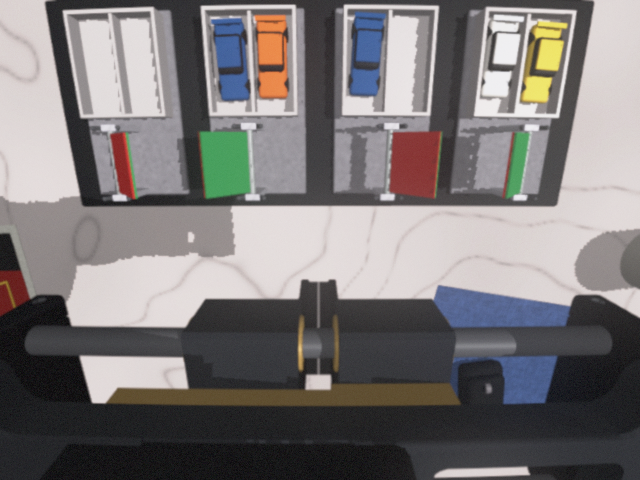

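The tags from left to right now show red (empty), green (full), red (half-full) and green (full). The cars have not moved and the gripper is clear, so I'm handing in.

```bash
python3 -c "
from bench import r
print(r.close_job())"
```

```text
the job is handed in; nothing more can be done
None
```

I pushed over the two wrong tags, bay_1 to green and bay_3 to red, and handed in the job at about 6.3 s; the last picture shows all four tags right and the cars still in place.

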